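# Brush off and lock down the drying plate

### The job

A tube rack has broken on the drying plate, which has just been refitted: with the brush, sweep every sharp orange piece off the steel bed into its grey catch tray, then use the red key to turn all the brass screws clockwise until fully locked. Finally leave both the brush and the key standing upright on the green mat. Never touch the pieces or the screw heads with the fingers, and leave the mug and the brown bottle where they are.

Things in the scene. Friction and masses are not known exactly. Their poses are not given: they have to be found in the camera images.
- plate: fixed drying plate: bare steel bed (plate x -85 to 85 mm, y -110 to 130 mm), surface 50 mm above the counter. White flanges 40 mm wide along both x sides (centred at x +-105 mm) and a 15 mm rim at the +y end stand 12 mm above the bed. The -y end is open: the bed drops off into the grey catch tray. Origin at counter level under the bed (x, y as given); z up
- tray (a point): middle of the catch tray's inner floor, 12 mm above the counter, 162 mm from the plate's origin in -y; axes as the plate's, of which it is part. Inside 170 mm (x) by 104 mm (y), from the bed's edge to the end wall; end wall 34 mm, side walls about 44 mm above its floor, which lies 38 mm below the bed
- key: screw key standing on its own foot: red square handle 28 x 28 mm, 50 to 90 mm above its underside, 16 mm shaft, dark steel foot 36 x 36 x 26 mm with a slot 14 mm wide, 18 mm deep in its underside that runs right through along key x (white stripe on the handle's top shows the direction). 0.15 kg. Origin: centre of the underside; z up
- brush: block brush standing on its stiff black bristles (80 mm along brush x, 18 mm along y, 26 mm high); wooden back 84 x 22 mm up to 37 mm, on it a wooden grip 46 mm (x) by 22 mm (y) from 37 to 77 mm above the bristle tips. 0.12 kg. Origin: centre of the bristle tips; z up
- mat: green tool mat, fixed on the counter, 160 mm (x) by 200 mm (y), 3 mm thick. Origin: centre of its underside
- piece1: sharp orange broken piece of a tube rack, about 21 x 15 x 16 mm with a small stub making it 22 mm high, lying on the bed at the start; origin at the middle of its main block, 8 mm above its underside. May be absent
- piece2: sharp orange broken piece of a tube rack, about 21 x 15 x 16 mm with a small stub making it 22 mm high, lying on the bed at the start; origin at the middle of its main block, 8 mm above its underside. May be absent
- piece3: sharp orange broken piece of a tube rack, about 21 x 15 x 16 mm with a small stub making it 22 mm high, lying on the bed at the start; origin at the middle of its main block, 8 mm above its underside. May be absent
- piece4: sharp orange broken piece of a tube rack, about 21 x 15 x 16 mm with a small stub making it 22 mm high, lying on the bed at the start; origin at the middle of its main block, 8 mm above its underside. May be absent
- piece5: sharp orange broken piece of a tube rack, about 21 x 15 x 16 mm with a small stub making it 22 mm high, lying on the bed at the start; origin at the middle of its main block, 8 mm above its underside. May be absent
- piece6: sharp orange broken piece of a tube rack, about 21 x 15 x 16 mm with a small stub making it 22 mm high, lying on the bed at the start; origin at the middle of its main block, 8 mm above its underside. May be absent
- screw1 (a joint): captive quarter-turn screw on the plate's flange, near the robot (plate x -103 mm, y +90 mm): 0 is open (head along plate x), 1.571 rad is its stop, fully locked (head along plate y); it grows when turned clockwise seen from above
- screw1_head: brass bar head of screw1, 28 mm long (its x axis), 7.5 mm wide, 16 mm high, turning with the screw about its vertical axis. Origin: centre of its underside, on the screw's axis at the flange top, 62 mm above the counter
- screw2 (a joint): captive quarter-turn screw on the plate's flange, near the robot (plate x -103 mm, y -70 mm): 0 is open (head along plate x), 1.571 rad is its stop, fully locked (head along plate y); it grows when turned clockwise seen from above
- screw2_head: brass bar head of screw2, 28 mm long (its x axis), 7.5 mm wide, 16 mm high, turning with the screw about its vertical axis. Origin: centre of its underside, on the screw's axis at the flange top, 62 mm above the counter
- screw3 (a joint): captive quarter-turn screw on the plate's flange, far from the robot (plate x +103 mm, y +90 mm): 0 is open (head along plate x), 1.571 rad is its stop, fully locked (head along plate y); it grows when turned clockwise seen from above
- screw3_head: brass bar head of screw3, 28 mm long (its x axis), 7.5 mm wide, 16 mm high, turning with the screw about its vertical axis. Origin: centre of its underside, on the screw's axis at the flange top, 62 mm above the counter
- screw4 (a joint): captive quarter-turn screw on the plate's flange, far from the robot (plate x +103 mm, y -70 mm): 0 is open (head along plate x), 1.571 rad is its stop, fully locked (head along plate y); it grows when turned clockwise seen from above
- screw4_head: brass bar head of screw4, 28 mm long (its x axis), 7.5 mm wide, 16 mm high, turning with the screw about its vertical axis. Origin: centre of its underside, on the screw's axis at the flange top, 62 mm above the counter
- mug: white mug, 80 mm wide, 90 mm high; a bystander to leave alone. Origin: centre of its underside
- brown_bottle: brown bottle, 56 mm wide, 110 mm high; a bystander to leave alone. Origin: centre of its underside

How it is judged:
By the outcome, as a careful person would: the job done as asked, in the order asked, and still so for the second after the job is handed in, with the robot touching nothing.
Of piece1, piece2, piece3, piece4, piece5, piece6 only 3 to 6 are there at a start; the rules pass over those that are not, and their reading is None.
At some moment in a run one of piece1, piece2, piece3, piece4, piece5, piece6 may be knocked a few centimetres aside while the robot is not near it.
It also fails if it takes over 200 s, if anything falls off the work surface, if the arm or the gripper's body presses on something with over 40 N, if the wrist force passes 120 N, or if a joint passes its speed limit or range.

### The arm

A 6-joint arm with a two-finger parallel gripper is mounted at the origin on the work surface. World frame = base frame: x ahead of the robot, y to its left, z up, the work surface at z = 0. Lengths are in m, angles in degrees, forces in N, time in s.
With the tool pointing down it reaches from about 0.35 to 0.875 m from the base axis. Payload 4.2 kg.
Tool frame: the origin (TCP) lies midway between the tips of the shut fingers; the grasp point (between the pads) lies 19 mm behind it; z points along the fingers, y is the line along which they close (so a half turn about z gives the same grasp; the last joint's range is limited). The gripper opens to 87 mm and grips with 3 to 60 N. Pads are 19 mm wide; open, the fingers measure 117 mm over their backs; the gripper's body (75 mm by 190 mm) begins 51 mm behind the grasp point.
Start: joints at [81.337, 22.042, 0.453, 0, -68.411, -14.817], TCP at [0.249, 0.573, 0.223] pointing down, gripper open.
Joint ranges: [-179.83, 179.83], [-69.29, 118.12], [-61.27, 80.66], [-181.25, 117.63], [-171.15, -9.14], [-177.46, 177.46]. Speed limits (degrees/s): [159.86, 159.86, 180, 180, 180, 180].

### API

Orientations are given as [roll, pitch, yaw] about the fixed x, y, z axes, in that order (R = Rz(yaw) Ry(pitch) Rx(roll)).
In Python, from workcell import env gives the robot as it stands. The module is installed in compiled form; this text tells all that it offers. Calls block until the motion is done:
- env.goto(position, orientation): joint-space move of the TCP to a pose.
- env.move_straight(position, rotation=None, rate=0.15, force_limit=None): straight line of the TCP; rotation=None keeps the orientation; rate is the mean speed in m/s. With force_limit (N) it stops when the force on the tool has changed by that much, and returns True; else False.
- env.set_joints(angles): joint-space move.
- env.gripper_to(opening, grasp_force=None): opening from 0.0 (shut) to 1.0 (fully open); grasp_force is the grip in N (None keeps the last); returns when the fingers have stopped.
- env.dwell(seconds).
- env.inverse_kinematics(position, orientation): joint angles nearest the present ones, or None.
- env.read_state(): the state.
- env.grab_frame(name): name is "scene" or "top"; returns a dict with "image" (400x640x3 uint8, blue, green, red), "fx", "fy", "cx", "cy" (pixels), "D" ([k1, k2, p1, p2, k3] as OpenCV has them; the pictures are not rectified), "position" and "orientation" of the camera in the world. Camera axes: x right, y up, looking along -z (the intrinsics and any distortion apply to the point x, -y, -z); pixel columns grow to the right and rows downward; lengths in m; the calibration is good to about 2 mm. A picture is of the moment at which its call begins. There is no depth.
A pose or a line that the arm cannot do raises env.Unreachable and nothing moves.
- env.close_job(): hands the job in; it is judged then, once.
Trained networks look in a picture, given as the dict that the camera call returned (one of the last four; its "shot" number tells which), for a name from the list of things; names that differ only in an ending like _2 or _b are one class to them, and where a whole thing is asked for, a point or a joint stands for the part that bears it (a point fixed in the world has none). Each returns a list of dicts, best first, with "score" (0 to 1); they miss things now and then, are a little off and sometimes report something else, mostly with a low value. They report only what shows in the picture. A call takes as long as a camera call.
- env.search_frame(picture, thing): "xyz" ([x, y, z] in m, in world coordinates, good to about 4 mm: the middle of the surface that is visible of it).
- env.trace(picture, thing): "mask" (400x640 bool, what is visible of it).
The state is a dict: "clock": time; "joint_positions": joint angles; "qvel": joint speeds; "joint_torque": joint torques, N m; "position": TCP position; "tool_rot": TCP orientation; "force": force on the tool from outside, world axes, zero at the start; "wrist_torque": the same for the moment, N m; "opening": opening from 0.0 (shut) to 1.0 (fully open); "finger_force": force on a finger pad.
Only numpy, scipy, OpenCV 4.12 (cv2) and the standard library are available. Lean on these libraries where they do the work, as an engineer would, in place of code of your own. Each camera call takes 0.05 s, during which the arm holds its last target. There are 200 camera calls.

## Working session

There is one attempt and no reset: what is moved stays moved. The work goes in short steps, each a Python script; the robot and the scene stay as the last script left them, time stands still between calls to the robot, and variables do not carry over. Pictures are saved under pics/ and viewed, at most 14 in all, crops included, and the job is handed in when it is done.

```bash
mkdir -p pics; ls
python3 - <<'E'
from workcell import env
import cv2,numpy as np
for n in ("scene","top"):
    f=env.grab_frame(n); cv2.imwrite(f"pics/{n}0.png",f["image"])
    print(n,{k:v for k,v in f.items() if k!="image"})
    for t in ["plate","key","brush","mat","piece1","screw1_head","mug","brown_bottle","tray"]:
        try: print(t,[(np.round(d["xyz"],3).tolist(),round(d["score"],2)) for d in env.search_frame(f,t)])
        except Exception as e: print(t,repr(e))
s=env.read_state(); print(s)
E
```

```text
pics
scene {'fx': 452.20119278636344, 'fy': 452.20119278636344, 'cx': 318.7730248773657, 'cy': 203.1129741678134, 'D': array([0.03806919, 0.        , 0.        , 0.        , 0.        ]), 'position': array([ 1.20503075, -0.25601973,  0.90420724]), 'orientation': array([41.09881439, -0.91078502, 69.67222813]), 'shot': 1}
plate [([0.581, -0.026, 0.048], 0.58)]
key [([0.545, -0.362, 0.052], 0.55), ([0.579, -0.021, 0.049], 0.5)]
brush [([0.402, -0.354, 0.037], 0.91), ([0.507, 0.047, 0.064], 0.41), ([0.54, -0.359, 0.056], 0.15)]
mat [([0.436, 0.35, 0.004], 0.75), ([0.543, -0.361, 0.053], 0.51)]
piece1 [([0.606, 0.035, 0.064], 0.64), ([0.608, 0.0, 0.067], 0.61), ([0.561, -0.008, 0.064], 0.53), ([0.508, 0.048, 0.065], 0.41)]
screw1_head [([0.46, 0.107, 0.062], 0.46)]
mug [([0.643, 0.328, 0.06], 0.73), ([0.558, -0.006, 0.061], 0.7)]
brown_bottle [([0.662, -0.298, 0.072], 0.87)]
tray [([0.579, -0.022, 0.049], 0.85)]
top {'fx': 439.06916668018573, 'fy': 439.06916668018573, 'cx': 319.3830249512206, 'cy': 190.50454530233162, 'D': array([-0.12027187,  0.        ,  0.        ,  0.        ,  0.    
[... 609 characters left out ...]
3], 0.93)]
{'clock': 1.0, 'joint_positions': array([ 8.13368130e+01,  2.20414736e+01,  4.53461790e-01, -9.91393250e-04,
       -6.84115982e+01, -1.48178322e+01]), 'qvel': array([-0.01229929, -0.02595503,  0.03658209,  0.04181677, -0.04336164,
       -0.09002829]), 'joint_torque': array([-2.83616428e-04, -3.90475416e+01,  1.87625885e+01,  4.22471836e+00,
        1.55663502e-02, -1.67805047e-05]), 'position': array([0.24898112, 0.57324488, 0.2225554 ]), 'tool_rot': array([-1.79999859e+02,  9.90928780e-04, -2.34813839e+01]), 'force': array([-0.51153052, -0.12066926, -0.14970147]), 'wrist_torque': array([-0.03073595,  0.04235335, -0.04179279]), 'finger_force': 0.0, 'opening': 0.9988881443457658}
```

View pics/scene0.png

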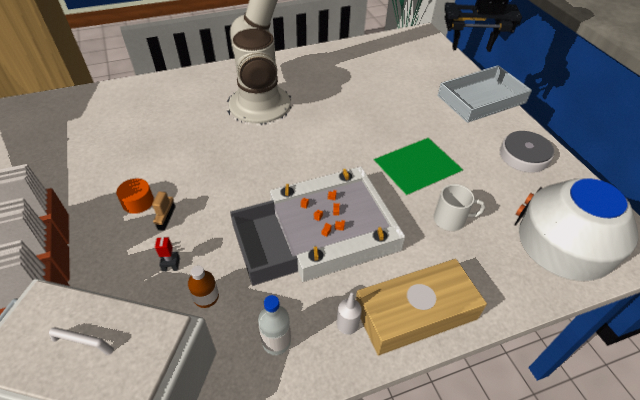

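View pics/top0.png

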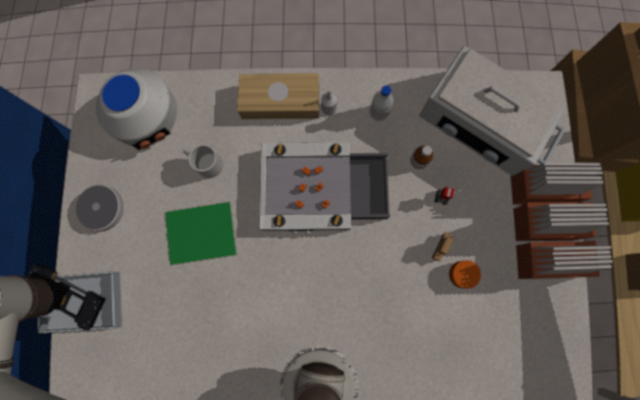

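The scene shot shows six pieces in the middle of the bed (about 305–345, 195–230). The screws are at (287,190), (346,176), (316,254) and (380,234), the brush at (163,210), the key at (167,253) and the mat at (418,165). The top view agrees. Next I'll fit box models to both views.

```bash
cat > h.py <<'E'
from workcell import env
import cv2,numpy as np
from scipy.optimize import minimize
from scipy.spatial.transform import Rotation as Ro
def proj(f,P):
    R=np.diag([1,-1,-1])@Ro.from_euler('xyz',f["orientation"],degrees=True).as_matrix().T
    K=np.array([[f["fx"],0,f["cx"]],[0,f["fy"],f["cy"]],[0,0,1]])
    return cv2.projectPoints(np.asarray(P,float).reshape(-1,3),cv2.Rodrigues(R)[0],-R@f["position"],K,np.asarray(f["D"]))[0].reshape(-1,2)
def ray(f,uv):
    R=np.diag([1,-1,-1])@Ro.from_euler('xyz',f["orientation"],degrees=True).as_matrix().T
    K=np.array([[f["fx"],0,f["cx"]],[0,f["fy"],f["cy"]],[0,0,1]])
    q=cv2.undistortPoints(np.array([[uv]],float),K,np.asarray(f["D"]))[0,0]
    return R.T@np.array([q[0],q[1],1])
def on_z(f,uv,z):
    d=ray(f,uv); return f["position"]+d*(z-f["position"][2])/d[2]
def tri(f1,uv1,f2,uv2):
    d1,d2=ray(f1,uv1),ray(f2,uv2)
    s=np.linalg.lstsq(np.c_[d1,-d2],f2["position"]-f1["position"],rcond=None)[0]
    a,b=f1["position"]+s[0]*d1,f2["position"]+s[1]*d2
    return (a+b)/2,np.linalg.norm(a-b)
def box(x0,x1,y0,y1,z0,z1): return np.array([[x,y,z] for x in(x0,x1) for y in(y0,y1) for z in(z0,z1)])/1000
M=dict(key=[box(-14,14,-14,14,50,90),box(-8,8,-8,8,26,50),box(-18,18,-18,18,0,26)],
 brush=[box(-40,40,-9,9,0,26),box(-42,42,-11,11,26,37),box(-23,23,-11,11,37,77)],
 mat=[box(-80,80,-100,100,0,3)],
 plate=[box(-125,125,-110,145,0,50),box(-125,-85,-110,145,50,62),box(85,125,-110,145,50,62),box(-125,125,130,145,50,62)])
def tf(p,P): # p=x,y,z,yaw(deg)
    return P@Ro.from_euler('z',p[3],degrees=True).as_matrix().T+np.array(p[:3])
def sil(f,name,p,S=4):
    m=np.zeros((400*S,640*S),np.uint8)
    for b in M[name]:
        h=cv2.convexHull(((proj(f,tf(p,b))+.5)*S*16-8).astype(np.int32))
        cv2.fillConvexPoly(m,h,1,shift=4)
    return m
def iou(fs,ms,name,p,S=4):
    t=0
    for f,m in zip(fs,ms):
        s=sil(f,name,p,S).astype(bool); t+=(s&m).sum()/(s|m).sum()
    return t/len(fs)
def fit(fs,masks,name,p0,yaws,S=4,freez=False):
    ms=[cv2.resize(m.astype(np.uint8),None,fx=S,fy=S,interpolation=cv2.INTER_NEAREST).astype(bool) for m in masks]
    best=None
    for y in yaws:
        k=[0,1,3] if not freez else [0,1,2,3]
        base=np.array([*p0[:3],y],float); sc=np.array([.01,.01,.01,8.])
        def c(v):
            p=base.copy(); p[k]+=v*sc[k]; return -iou(fs,ms,name,p,S)
        r=minimize(c,np.zeros(len(k)),method='Nelder-Mead',options=dict(xatol=.02,fatol=1e-4,maxiter=150,initial_simplex=np.r_[np.zeros((1,len(k))),np.eye(len(k))]))
        p=base.copy(); p[k]+=r.x*sc[k]
        if best is None or r.fun<best[1]: best=(p,r.fun)
    return best[0],-best[1]
def colour(f,lo,hi): return cv2.inRange(cv2.cvtColor(f["image"],cv2.COLOR_BGR2HSV),lo,hi)
def say(*a): print(*[np.round(x,4).tolist() if isinstance(x,np.ndarray) else x for x in a],flush=True)
E
python3 - <<'E'
from h import *
fs=[env.grab_frame("scene"),env.grab_frame("top")]
import pickle; pickle.dump(fs,open('f0.pkl','wb'))
big=[]
for n,p0,yaws in [("key",[.53,-.355,0],[0,30,60]),("brush",[.385,-.352,0],[-60,-30,0,30,60,90]),("mat",[.43,.35,0],[0,15,-15]),("plate",[.555,.02,0],[0])]:
    ms=[]
    for f in fs:
        r=env.trace(f,n); print(n,[(round(x["score"],2),int(x["mask"].sum()),np.round(np.argwhere(x["mask"]).mean(0)).tolist()) for x in r])
        c=[x["mask"] for x in r]; e=proj(f,[p0])[0]
        ms.append(min(c,key=lambda m:np.hypot(*(np.argwhere(m).mean(0)[::-1]-e))))
    pickle.dump(ms,open(f'm_{n}.pkl','wb'))
    p,s=fit(fs,ms,n,p0,yaws,S=2 if n in("plate","mat") else 4); say(n,p,round(s,3))
    pz,s=fit(fs,ms,n,p,[p[3]],S=2 if n in("plate","mat") else 4,freez=True); say("  free z",pz,round(s,3))
    for f in fs:
        for b in M[n]:
            h=cv2.convexHull(proj(f,tf(p,b)).astype(np.float32)); 
            f.setdefault("ov",cv2.resize(f["image"],None,fx=4,fy=4,interpolation=cv2.INTER_CUBIC))
            cv2.polylines(f["ov"],[((h+.5)*4).astype(np.int32)],1,(255,255,0),1)
a,b=fs
for i,f in enumerate(fs):cv2.imwrite(f"ov{i}.png",f["ov"])
# crops: key+brush from both, plate from both
o=f
c1=a["ov"][170*4:290*4,110*4:210*4]; c2=b["ov"][170*4:290*4,400*4:500*4]
cv2.imwrite("pics/tools.png",np.hstack([c1,c2]))
c1=a["ov"][165*4:290*4,225*4:425*4]
cv2.imwrite("pics/plate.png",c1)
E
```

```text
key [(0.67, 623, [254.0, 166.0])]
key [(0.62, 44, [204.0, 300.0]), (0.5, 258, [195.0, 443.0])]
key [0.5332, -0.3629, 0.0, -18.7947] 0.893
  free z [0.5332, -0.3629, 0.0, -18.8223] 0.893
brush [(0.93, 637, [210.0, 163.0]), (0.35, 584, [254.0, 166.0])]
brush [(0.6, 325, [246.0, 442.0]), (0.27, 10294, [187.0, 321.0])]
brush [0.3879, -0.3517, 0.0, -28.0634] 0.907
  free z [0.3869, -0.3519, -0.0021, -28.2743] 0.911
mat [(0.97, 2816, [165.0, 418.0])]
mat [(0.9, 3610, [233.0, 200.0]), (0.35, 28, [170.0, 318.0])]
mat [0.428, 0.3499, 0.0, 9.3972] 0.972
  free z [0.4281, 0.3503, -0.0003, 9.3943] 0.973
plate [(0.91, 13224, [229.0, 315.0])]
plate [(0.88, 10299, [187.0, 321.0]), (0.66, 46, [187.0, 319.0])]
plate [0.5596, 0.0149, 0.0, 1.9984] 0.359
  free z [0.5612, 0.0138, 0.0012, 2.3323] 0.359
```

View pics/tools.png

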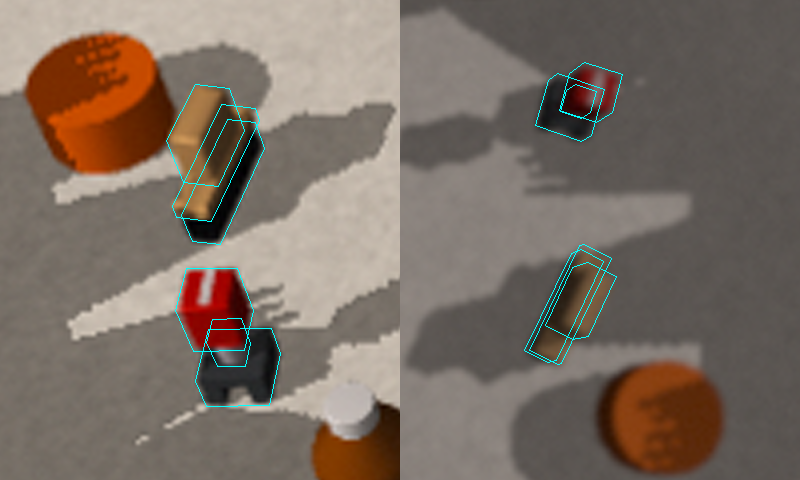

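View pics/plate.png

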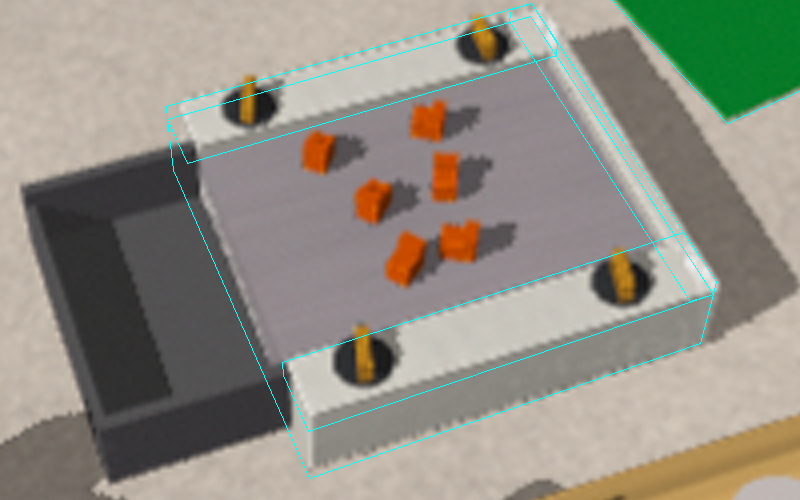

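```bash
cat >> h.py <<'E'
M["plate"]+=[box(-91,91,-222,-110,0,46),box(-91,-85,-222,-110,0,56),box(85,91,-222,-110,0,56)]
SC=np.array([[-103,90],[-103,-70],[103,90],[103,-70]])/1000
E
python3 - <<'E'
from h import *
import pickle
fs=pickle.load(open('f0.pkl','rb')); ms=pickle.load(open('m_plate.pkl','rb'))
print([ (m.sum(), np.argwhere(m).min(0),np.argwhere(m).max(0)) for m in ms])
ms=[cv2.morphologyEx(m.astype(np.uint8),cv2.MORPH_CLOSE,np.ones((15,15))) for m in ms]
p,s=fit(fs,ms,"plate",[.556,.02,0],[0,3,-3],S=2); say(p,s)
# screws by colour
obs=[]
for f in fs:
    b=cv2.morphologyEx(colour(f,(14,110,60),(30,255,255)),cv2.MORPH_CLOSE,np.ones((3,3)))
    n,l,st,ce=cv2.connectedComponentsWithStats(b)
    c=[]
    for q in SC:
        e=proj(f,tf(p,np.array([[*q,.070]])))[0]
        k=[i for i in range(1,n) if st[i,4]>=6]
        i=min(k,key=lambda i:np.hypot(*(ce[i]-e))); c.append(ce[i]); print(np.round(e,1),np.round(ce[i],1),st[i,4])
    obs.append(np.array(c))
Q=np.array([tri(fs[0],obs[0][i],fs[1],obs[1][i])[0] for i in range(4)]); say("screws",Q)
H=np.c_[SC,np.full(4,.070)]
def cost(v): return sum(((proj(f,tf([v[0],v[1],0,v[2]],H))-o)**2).sum() for f,o in zip(fs,obs))
r=minimize(cost,[p[0],p[1],p[3]],method='Nelder-Mead',options=dict(xatol=1e-6,fatol=1e-6,maxiter=2000)); say("plate from screws",r.x,r.fun)
for q in r.x,(p[0],p[1],p[3]):
  for f,o in zip(fs,obs): say(proj(f,tf([q[0],q[1],0,q[2]],H))-o)
# pieces: project orange in scene at z=.061
pp=[r.x[0],r.x[1],0,r.x[2]]
for f in fs:
    b=colour(f,(0,150,90),(13,255,255)); n,l,st,ce=cv2.connectedComponentsWithStats(b)
    for i in range(1,n):
        w=on_z(f,ce[i],.060); v=(w-pp[:3])@Ro.from_euler('z',pp[3],degrees=True).as_matrix()
        if st[i,4]>5 and abs(v[0])<.09 and -.25<v[1]<.14: print(st[i,4],np.round(v*1000))
for f,nm in zip(fs,"ab"):
    S=4; im=cv2.resize(f["image"],None,fx=S,fy=S,interpolation=cv2.INTER_CUBIC)
    def dr(q,b,c):
        h=cv2.convexHull(proj(f,tf(q,b)).astype(np.float32)); cv2.polylines(im,[((h+.5)*S).astype(np.int32)],1,c,1)
    for b in M["plate"]: dr(pp,b,(255,255,0))
    for q in SC: dr(pp,box(-14,14,-3.75,3.75,62,78)+np.array([*q,0]),(255,0,255))
    u=proj(f,[pp[:3]])[0]; x,y=int(u[0]*S)-400,int(u[1]*S)-300
    cv2.imwrite(f"pl_{nm}.png",im[y:y+600,x:x+800])
a,b=cv2.imread("pl_a.png"),cv2.imread("pl_b.png")
cv2.imwrite("pics/pl.png",np.vstack([cv2.resize(a[50:550,:],(640,400),interpolation=cv2.INTER_AREA)[60:,:],cv2.resize(b[100:500,100:740],None,fx=1,fy=1)])[:600] if 0 else np.hstack([a[40:560,130:530],b[40:560,200:600]]))
E
```

```text
[(np.int64(13224), array([168, 230]), array([286, 404])), (np.int64(46), array([183, 315]), array([190, 322]))]
[0.5583, 0.0199, 0.0, 0.9719] 0.48744064123194697
[344.6 173.5] [345.5 174.1] 50
[286.2 189.3] [286.6 189.8] 45
[380.  232.6] [380.2 233.8] 71
[315.6 252.6] [315.6 253.6] 65
[279.  221.3] [278.3 220.7] 41
[336.9 220.2] [336.3 219.8] 37
[279.1 149.7] [279.3 149. ] 40
[335.1 148.5] [335.2 148.4] 32
screws [[0.4556, 0.1101, 0.0688], [0.4577, -0.0507, 0.0688], [0.6621, 0.1114, 0.0684], [0.6635, -0.0488, 0.068]]
plate from screws [0.5602, 0.0202, 0.4862] 0.7995919506397278
[[-0.0829, -0.0473], [0.1994, -0.3222], [0.0469, -0.2954], [0.0378, -0.4263]]
[[0.2652, -0.3306], [0.1752, -0.0367], [0.0404, -0.2723], [0.0849, -0.2821]]
[[-0.8989, -0.6009], [-0.4084, -0.541], [-0.2337, -1.1975], [0.0725, -0.927]]
[[0.6915, 0.5946], [0.6163, 0.4015], [-0.1589, 0.6012], [-0.0997, 0.1363]]
65 [-55.  33.  60.]
61 [-56. -41.  60.]
71 [-10.  25.  60.]
70 [ -7. -23.  60.]
84 [40. 14. 60.]
91 [ 41. -21.  60.]
39 [41. 14. 60.]
34 [ 43. -20.  60.]
37 [ -7. -22.  60.]
33 [-8. 26. 60.]
33 [-56.  34.  60.]
33 [-56. -39.  60.]
```

View pics/pl.png

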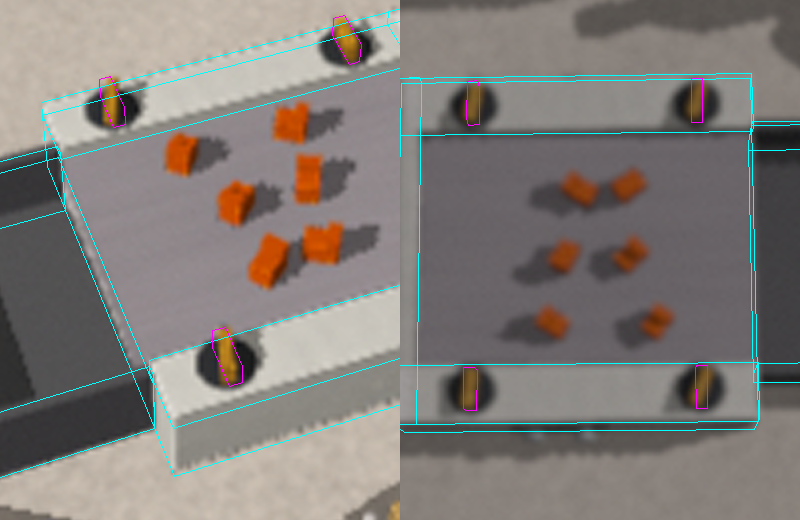

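The screws triangulate to z = 69 mm, as they should, and give the plate pose (0.5602, 0.0202, 0.49°). The overlay matches, and the six pieces are located. I'll grasp the brush now.

```bash
cat >> h.py <<'E'
PL=[0.5602,0.0202,0,0.486]
def W(x,y,z): return tf(PL,np.array([[x,y,z]])/1000)[0]
def st(t=""):
    s=env.read_state(); say(t,"t",round(s["clock"],1),s["position"],s["tool_rot"],"F",s["force"],"T",s["wrist_torque"],"j6",round(s["joint_positions"][5],1),"open",round(s["opening"],3),"ff",round(float(s["finger_force"]),1)); return s
E
python3 - <<'E'
from h import *
for a in (0,180):
    for nm,p,y in [("brush",[.3874,-.3518,.044],-28.2),("up",[.3874,-.3518,.2],-28.2),("bed",W(-41,115,95),.486),("bed2",W(41,-122,95),.486),("mat",[.42,.38,.05],9.4),
      ("key",[.5332,-.3629,.051],-18.8),("key90",[.5332,-.3629,.051],71.2),]+[(f"s{i+1} {d}",W(*(SC[i]*1000),113),.486+d) for i in range(4) for d in (0,-107,90,-17)]:
        yy=(y+a+180)%360-180
        j=env.inverse_kinematics(list(p),[180,0,yy]); print(nm,a,None if j is None else np.round(j).tolist())
E
```

```text
brush 0 [-24.0, 24.0, -27.0, 0.0, -39.0, 86.0]
up 0 [-24.0, 13.0, -16.0, 0.0, -61.0, 86.0]
bed 0 [32.0, 21.0, -22.0, 0.0, -47.0, 59.0]
bed2 0 [6.0, 27.0, -11.0, 0.0, -52.0, 85.0]
mat 0 [59.0, 27.0, -20.0, 0.0, -43.0, 41.0]
key 0 [-20.0, 33.0, -8.0, 0.0, -49.0, 91.0]
key90 0 None
s1 0 0 [33.0, 14.0, -30.0, 0.0, -47.0, 57.0]
s1 -107 0 [33.0, 14.0, -30.0, 0.0, -47.0, -50.0]
s1 90 0 [33.0, 14.0, -30.0, 0.0, -47.0, 147.0]
s1 -17 0 [33.0, 14.0, -30.0, 0.0, -47.0, 40.0]
s2 0 0 [14.0, 13.0, -31.0, 0.0, -46.0, 77.0]
s2 -107 0 [14.0, 13.0, -31.0, 0.0, -46.0, -30.0]
s2 90 0 [14.0, 13.0, -31.0, 0.0, -46.0, 167.0]
s2 -17 0 [14.0, 13.0, -31.0, 0.0, -46.0, 60.0]
s3 0 0 [23.0, 31.0, -1.0, 0.0, -58.0, 67.0]
s3 -107 0 [23.0, 31.0, -1.0, 0.0, -58.0, -40.0]
s3 90 0 [23.0, 31.0, -1.0, 0.0, -58.0, 157.0]
s3 -17 0 [23.0, 31.0, -1.0, 0.0, -58.0, 50.0]
s4 0 0 [10.0, 31.0, -2.0, 0.0, -58.0, 81.0]
s4 -107 0 [10.0, 31.0, -2.0, 0.0, -58.0, -26.0]
s4 90 0 [10.0, 31.0, -2.0, 0.0, -58.0, 171.0]
s4 -17 0 [10.0, 31.0, -2.0, 0.0, -58.0, 64.0]
brush 180 [-24.0, 24.0, -27.0, -0.0, -39.0, -94.0]
up 180 [-24.0, 13.0, -16.
[... 361 characters left out ...]
.0]
s1 90 180 [33.0, 14.0, -30.0, 0.0, -47.0, -33.0]
s1 -17 180 [33.0, 14.0, -30.0, -0.0, -47.0, -140.0]
s2 0 180 [14.0, 13.0, -31.0, -0.0, -46.0, -103.0]
s2 -107 180 [14.0, 13.0, -31.0, 0.0, -46.0, 150.0]
s2 90 180 [14.0, 13.0, -31.0, 0.0, -46.0, -13.0]
s2 -17 180 [14.0, 13.0, -31.0, -0.0, -46.0, -120.0]
s3 0 180 [23.0, 31.0, -1.0, -0.0, -58.0, -113.0]
s3 -107 180 [23.0, 31.0, -1.0, 0.0, -58.0, 140.0]
s3 90 180 [23.0, 31.0, -1.0, 0.0, -58.0, -23.0]
s3 -17 180 [23.0, 31.0, -1.0, -0.0, -58.0, -130.0]
s4 0 180 [10.0, 31.0, -2.0, -0.0, -58.0, -99.0]
s4 -107 180 [10.0, 31.0, -2.0, 0.0, -58.0, 154.0]
s4 90 180 [10.0, 31.0, -2.0, 0.0, -58.0, -9.0]
s4 -17 180 [10.0, 31.0, -2.0, -0.0, -58.0, -116.0]
```

Run:
```python
from h import *
B=[.3876,-.3518]; y=-28.2
env.gripper_to(0.55)
env.goto([.2,.45,.3],[180,0,-23.5]); 
env.goto([*B,.20],[180,0,y]); env.move_straight([*B,.08],rate=.2)
hit=env.move_straight([*B,.044],rate=.06,force_limit=6); st(hit)
env.gripper_to(0.0,40); st("grip")
env.move_straight([*B,.20],rate=.15); st("lift")
env.goto(W(0,110,200),[180,0,PL[3]]); st()
f=env.grab_frame("scene"); cv2.imwrite("pics/brush_held.png",f["image"][60:290,150:480])
```

```text
False t 7.5 [0.3878, -0.3519, 0.044] [179.9927, -0.0049, -28.1911] F [0.3693, -0.1801, 0.8057] T [-0.0254, 0.0379, -0.0239] j6 86.3 open 0.55 ff 0.0
grip t 8.1 [0.3877, -0.3519, 0.0442] [179.998, -0.0143, -28.1975] F [0.4115, -0.2239, 0.8216] T [0.0419, 0.0931, 0.0455] j6 86.3 open 0.25 ff 39.8
lift t 9.3 [0.387, -0.3514, 0.1989] [-179.9856, 0.1346, -28.2146] F [-0.6581, 0.9536, -0.4274] T [-0.0321, -0.0036, 0.0164] j6 86.3 open 0.253 ff 39.8
 t 11.1 [0.5593, 0.1293, 0.2] [179.9886, 0.0107, 0.4089] F [-0.2831, 0.07, -1.1547] T [0.0084, -0.0034, 0.0606] j6 61.2 open 0.255 ff 39.8
```

View pics/brush_held.png

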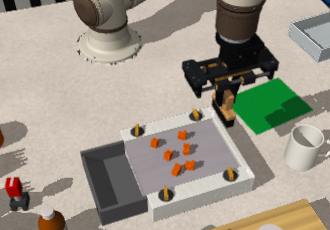

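The brush is held with 22 mm between the pads, which matches its grip. I'll sweep the middle first, then both sides.

```bash
cat >> h.py <<'E'
def sweep(x,y0=112,y1=-123,z=95,rate=.12,ylift=None):
    env.move_straight(W(x,y0,150),rotation=[180,0,PL[3]],rate=.3)
    if env.move_straight(W(x,y0,z),rate=.1,force_limit=6): st("hit down"); 
    env.move_straight(W(x,y1,z),rate=rate); st("end")
    env.move_straight(W(x,y1,150),rate=.25)
def pieces():
    out=[]
    fs=[env.grab_frame("scene"),env.grab_frame("top")]
    for f in fs:
        b=colour(f,(0,150,70),(13,255,255)); n,l,s,ce=cv2.connectedComponentsWithStats(b)
        for i in range(1,n):
            w=on_z(f,ce[i],.060); v=(w-PL[:3])@Ro.from_euler('z',PL[3],degrees=True).as_matrix()
            if s[i,4]>5 and abs(v[0])<.13 and -.26<v[1]<.16: print(s[i,4],np.round(v*1000)[:2])
        print('-')
    return fs
E
python3 - <<'E'
from h import *
for x in (0,-41,41): sweep(x)
env.move_straight(W(0,120,230),rate=.35)
fs=pieces()
a=fs[0]["image"][165:290,225:425]; cv2.imwrite("pics/sw1.png",cv2.resize(a,None,fx=4,fy=4,interpolation=cv2.INTER_CUBIC))
E
```

```text
end t 14.3 [0.5613, -0.1023, 0.095] [-179.9972, -0.0045, 0.5297] F [0.309, -0.0326, -1.9064] T [-0.0555, 0.0033, -0.0206] j6 84.6 open 0.249 ff 39.9
hit down t 16.2 [0.517, 0.1298, 0.094] [179.8514, 0.238, 0.3775] F [-0.8032, -0.7921, 4.4161] T [-0.3482, -0.0222, 0.0334] j6 58.8 open 0.249 ff 40.0
end t 18.3 [0.5201, -0.1028, 0.0949] [179.8367, 0.3922, 0.4374] F [0.3233, -0.9409, -1.8794] T [0.0218, -0.0355, -0.0205] j6 83.9 open 0.247 ff 40.0
hit down t 20.2 [0.5988, 0.1308, 0.0939] [179.9013, 0.2197, 0.3947] F [0.4735, -0.3293, 3.8774] T [-0.1168, -0.0498, 0.0179] j6 63.0 open 0.25 ff 40.0
end t 22.3 [0.6022, -0.102, 0.0949] [179.8752, 0.405, 0.4424] F [-0.0281, -0.5124, -2.1311] T [-0.0154, 0.0301, -0.0053] j6 84.8 open 0.246 ff 40.0
171 [ -19. -146.]
175 [  31. -152.]
153 [  74. -147.]
-
99 [  42. -135.]
100 [  -7. -141.]
41 [ -57. -124.]
46 [ -55. -148.]
-
```

View pics/sw1.png

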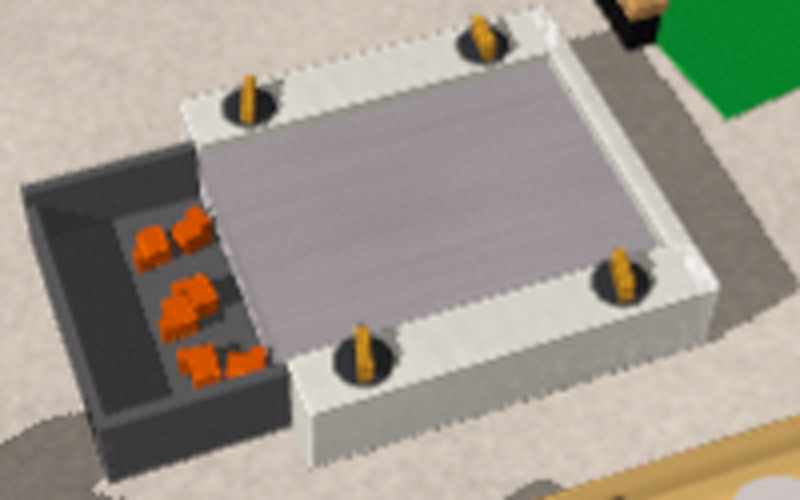

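All six pieces lie in the tray (crop 150–270, 210–380) and the bed is clear. Next I'll stand the brush on the mat and fetch the key.

```bash
cat >> h.py <<'E'
MT=[0.428,0.350,0,9.4]
E
python3 - <<'E'
from h import *
p=tf(MT,np.array([[0,.05,0]]))[0][:2]
env.goto([*p,.15],[180,0,MT[3]])
env.move_straight([*p,.055],rate=.15)
say(env.move_straight([*p,.0465],rate=.03,force_limit=4)); st("down")
env.gripper_to(0.5); env.dwell(.2)
env.move_straight([*p,.20],rate=.2)
K=[.5332,-.3629]; y=-18.8
env.goto([.45,.0,.30],[180,0,0])
env.goto([*K,.20],[180,0,y])
fs=[env.grab_frame("scene"),env.grab_frame("top")]
im=fs[0]["image"][130:290,140:480]; cv2.imwrite("pics/b_mat.png",cv2.resize(im,None,fx=2,fy=2,interpolation=cv2.INTER_CUBIC))
E
```

```text
True
down t 26.0 [0.4202, 0.3998, 0.0469] [-179.9457, -0.0683, 9.4158] F [-0.5243, 1.2842, 4.9081] T [0.0036, 0.2533, -0.0067] j6 39.8 open 0.248 ff 40.0
```

View pics/b_mat.png

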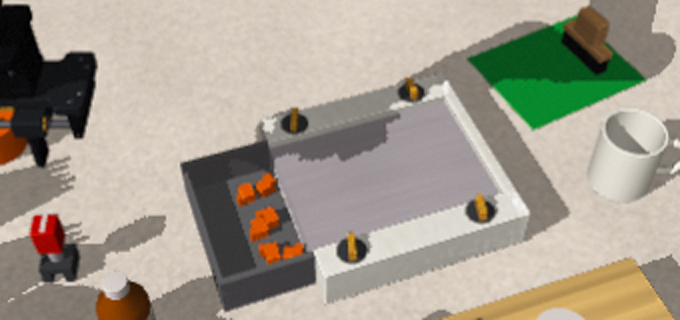

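The brush stands on the mat (587,45). I'll grasp the key and carry it over screw 2.

Run:
```python
from h import *
K=[.5332,-.3629]; y=-18.8
env.gripper_to(0.62)
env.move_straight([*K,.10],rate=.2)
say(env.move_straight([*K,.053],rate=.06,force_limit=6)); st("down")
env.gripper_to(0.0,55); st("grip")
env.move_straight([*K,.20],rate=.15); st("lift")
env.goto(W(-103,-70,180),[180,0,PL[3]]); st()
fs=[env.grab_frame("scene"),env.grab_frame("top")]
im=fs[0]["image"][110:260,210:410]; cv2.imwrite("pics/key_held.png",cv2.resize(im,None,fx=4,fy=4,interpolation=cv2.INTER_CUBIC))
```

```text
False
down t 33.0 [0.5336, -0.3631, 0.0533] [179.9893, -0.0446, -18.7911] F [0.7876, -0.1263, 0.7396] T [-0.0654, -0.0228, 0.0374] j6 91.1 open 0.619 ff 0.0
grip t 33.5 [0.5333, -0.363, 0.0532] [179.9956, -0.0173, -18.7944] F [0.0787, -0.4423, 0.6339] T [0.0074, 0.0276, -0.0276] j6 91.1 open 0.317 ff 54.3
lift t 34.7 [0.5325, -0.3625, 0.1986] [-179.9661, 0.1459, -18.8108] F [-0.7702, -0.3588, -2.3807] T [0.0281, 0.0003, 0.0034] j6 91.1 open 0.32 ff 54.3
 t 35.9 [0.4586, -0.051, 0.1802] [179.9897, -0.0463, 0.4504] F [-0.0309, 0.1965, -2.3156] T [-0.0785, 0.0037, 0.043] j6 76.5 open 0.322 ff 54.3
```

View pics/key_held.png

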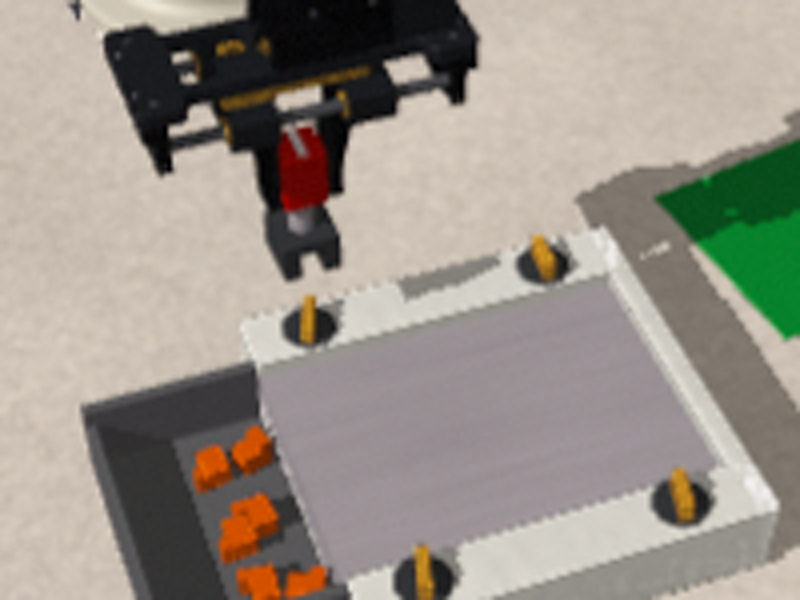

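The key is held square, with its slot along plate x. I'll lock screw 2 and watch the torque.

```bash
cat >> h.py <<'E'
def spin(d):
    j=np.array(env.read_state()["joint_positions"]); 
    global J6
    j=JB.copy(); j[5]+=d; env.set_joints(list(j)); s=env.read_state(); return s["wrist_torque"][2],s
def lock(i,z=116.8,tmax=1.2,a0=0):
    global JB
    x,y=SC[i]*1000
    env.goto(W(x,y,180),[180,0,PL[3]+a0])
    env.move_straight(W(x,y,142),rate=.15)
    if env.move_straight(W(x,y,z),rate=.04,force_limit=6):
        st("BLOCKED"); env.move_straight(W(x,y,145),rate=.1); return False
    JB=np.array(env.read_state()["joint_positions"]); log=[]
    for d in [-20,-40,-60,-75]+list(range(-85,-113,-3)):
        t,s=spin(d-a0); log.append((d,round(float(t),2)))
        if d<-85 and abs(t)>tmax: break
    f=np.abs(s["force"]).max(); print(log,"F",round(f,1),"yaw",round(s["tool_rot"][2],1))
    spin(-91-a0); s=env.read_state(); print("back",np.round(s["wrist_torque"][2],2),np.round(s["force"],1))
    env.move_straight(W(x,y,145),rate=.08); st("up"); return True
E
python3 - <<'E'
from h import *
print(lock(1))
env.move_straight(W(-170,-70,250),rate=.3)
fs=[env.grab_frame("scene"),env.grab_frame("top")]
im=np.hstack([cv2.resize(f["image"][y:y+120,x:x+100],None,fx=4,fy=4,interpolation=cv2.INTER_CUBIC) for f,x,y in zip(fs,(250,270),(160,130))]); cv2.imwrite("pics/s2.png",im)
E
```

```text
BLOCKED t 37.1 [0.4589, -0.0506, 0.1305] [179.9912, -0.1591, 0.5344] F [-0.5954, 0.8503, 4.4164] T [0.1231, 0.2887, -0.011] j6 76.5 open 0.319 ff 54.3
False
```

View pics/s2.png

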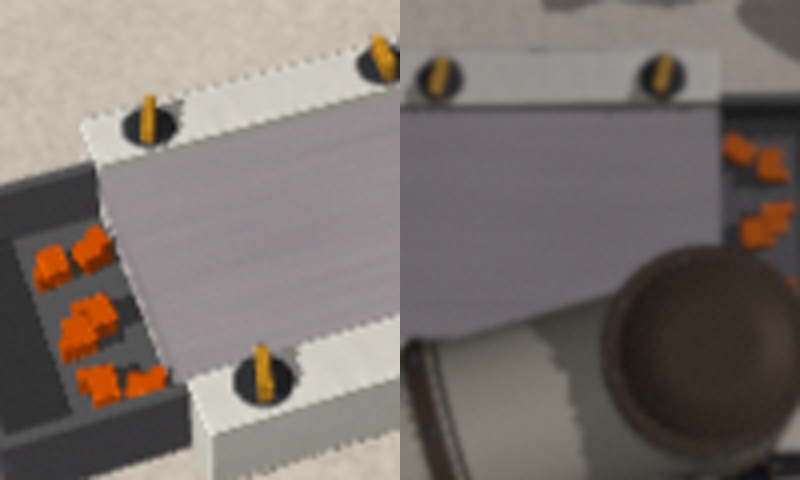

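Blocked on the head top: the close-up shows the heads (scene crop (148,120), top crop (440,75)) already turned a little clockwise. I'll measure each head's angle from the unobstructed first pictures.

Run:
```python
from h import *
import pickle
fs=pickle.load(open('f0.pkl','rb'))
S=6; M["head"]=[box(-14,14,-3.75,3.75,0,16)]
up=[cv2.resize(f["image"],None,fx=S,fy=S,interpolation=cv2.INTER_CUBIC) for f in fs]
ms=[]
for u in up:
    h=cv2.cvtColor(u,cv2.COLOR_BGR2HSV); ms.append(cv2.inRange(h,(12,95,50),(32,255,255))>0)
for i,q in enumerate(SC):
    w=W(*(q*1000),62); rows=[]
    sub=[]
    for f,m in zip(fs,ms):
        c=(proj(f,[w+[0,0,.008]])[0]*S).astype(int); k=np.zeros_like(m); k[c[1]-80:c[1]+80,c[0]-80:c[0]+80]=1; sub.append(m&k)
    for f,m in zip(fs,sub):
        sc=[]
        for a in range(-60,61,4):
            best=0
            for dx in (-.002,0,.002):
                for dy in (-.002,0,.002):
                    s=sil(f,"head",[w[0]+dx,w[1]+dy,w[2],PL[3]-a],S).astype(bool); best=max(best,(s&m).sum()/(s|m).sum())
            sc.append(best)
        sc=np.array(sc); rows.append(sc)
        print(i+1,"view best",range(-60,61,4)[sc.argmax()],round(sc.max(),3),m.sum()//36)
    t=rows[0]+rows[1]; print("   both",range(-60,61,4)[t.argmax()],np.round(t[10:26]/2,2).tolist())
```

```text
1 view best 0 0.897 55
1 view best 8 0.74 46
   both 4 [0.58, 0.62, 0.67, 0.72, 0.77, 0.81, 0.81, 0.78, 0.74, 0.69, 0.63, 0.58, 0.53, 0.51, 0.48, 0.46]
2 view best 24 0.84 48
2 view best 28 0.671 43
   both 24 [0.38, 0.4, 0.43, 0.47, 0.51, 0.54, 0.58, 0.62, 0.65, 0.68, 0.73, 0.75, 0.74, 0.69, 0.66, 0.61]
3 view best 12 0.885 71
3 view best 20 0.752 43
   both 12 [0.46, 0.5, 0.54, 0.59, 0.64, 0.68, 0.74, 0.78, 0.8, 0.79, 0.76, 0.71, 0.65, 0.6, 0.56, 0.53]
4 view best 12 0.853 65
4 view best 20 0.669 39
   both 12 [0.44, 0.47, 0.51, 0.54, 0.58, 0.62, 0.66, 0.71, 0.75, 0.74, 0.7, 0.69, 0.66, 0.62, 0.57, 0.53]
```

Clockwise angles come out at about 3°, 24°, 14° and 14° for screws 1–4. I'll enter screw 2 at −24°.

```bash
sed -i 's/        t,s=spin(d-a0); log/        if d>a0-5: continue\n        t,s=spin(d-a0); log/' h.py
python3 - <<'E'
from h import *
print(lock(1,a0=-24))
env.move_straight(W(-170,-70,250),rate=.3)
fs=[env.grab_frame("scene"),env.grab_frame("top")]
im=np.hstack([cv2.resize(f["image"][y:y+120,x:x+100],None,fx=4,fy=4,interpolation=cv2.INTER_CUBIC) for f,x,y in zip(fs,(250,270),(160,130))]); cv2.imwrite("pics/s2b.png",im)
E
```

```text
[(-40, 0.03), (-60, 0.02), (-75, 0.02), (-85, 0.06), (-88, 0.07), (-91, 0.04), (-94, 0.03), (-97, -0.02), (-100, 0.1), (-103, 0.05), (-106, 0.07), (-109, 0.28), (-112, 0.8)] F 3.8 yaw -111.3
back 0.04 [ 0.2 -0.1 -1.7]
up t 44.4 [0.4578, -0.0506, 0.145] [-179.9604, 0.0225, -90.5525] F [-0.8638, -0.1184, -2.1231] T [0.0677, -0.0249, -0.042] j6 -14.5 open 0.32 ff 54.3
True
```

View pics/s2b.png

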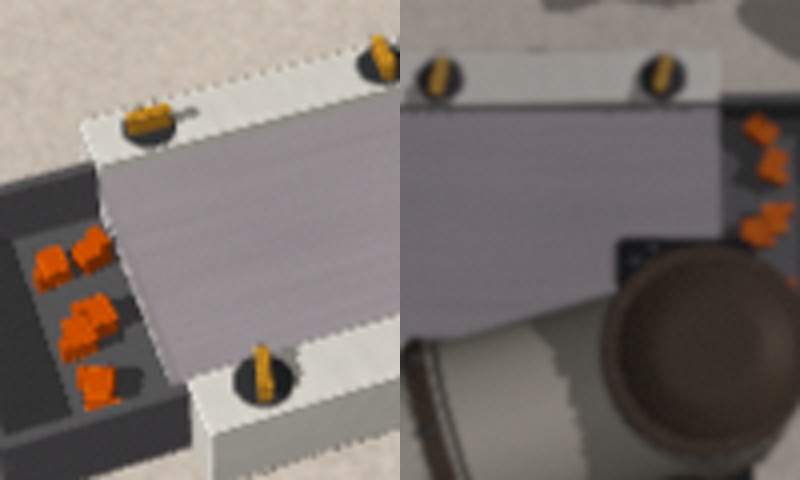

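Screw 2 now lies along plate y, and torque rose sharply at the stop. One piece shifted but is still inside the tray. Now the other three.

```bash
sed -i 's/range(-85,-113,-3)/range(-85,-120,-3)/; s/tmax=1.2/tmax=0.7/' h.py
python3 - <<'E'
from h import *
for i,a in ((0,-4),(2,-14),(3,-14)):
    print(i+1,lock(i,a0=a))
    env.move_straight(W(*(SC[i]*1000),180),rate=.2)
env.goto([.42,.30,.25],[180,0,MT[3]]); st()
import pickle
fs=[env.grab_frame("scene"),env.grab_frame("top")]; pickle.dump(fs,open('f1.pkl','wb'))
im=np.vstack([cv2.resize(fs[0]["image"][165:290,225:425],None,fx=3,fy=3,interpolation=cv2.INTER_CUBIC),cv2.resize(fs[1]["image"][135:235,200:400],(600,300),interpolation=cv2.INTER_CUBIC)])[:600]
cv2.imwrite("pics/all.png",im[:, :] if im.shape[0]<=600 else im[:600])
E
```

```text
[(-20, 0.0), (-40, 0.01), (-60, -0.01), (-75, -0.01), (-85, 0.01), (-88, 0.06), (-91, 0.06), (-94, 0.05), (-97, 0.04), (-100, 0.04), (-103, 0.07), (-106, 0.03), (-109, 0.31), (-112, 0.82)] F 1.5 yaw -111.3
back -0.08 [ 0.  -0.1 -1.9]
up t 52.4 [0.4563, 0.1093, 0.145] [-179.988, 0.022, -90.5455] F [0.7761, 0.2918, -1.8688] T [0.0763, -0.0233, -0.0006] j6 -33.9 open 0.316 ff 54.3
1 True
[(-20, 0.03), (-40, 0.02), (-60, 0.08), (-75, 0.02), (-85, 0.01), (-88, 0.01), (-91, 0.03), (-94, 0.04), (-97, 0.09), (-100, 0.04), (-103, 0.02), (-106, -0.02), (-109, 0.36), (-112, 0.79)] F 2.3 yaw -111.3
back -0.02 [-0.4 -0.9 -1.1]
up t 60.2 [0.6625, 0.1112, 0.1456] [-179.9242, 0.0408, -90.5352] F [0.4048, 0.3093, -2.3888] T [0.0289, -0.027, 0.0397] j6 -23.8 open 0.318 ff 54.3
3 True
[(-20, -0.0), (-40, 0.01), (-60, -0.01), (-75, 0.03), (-85, -0.01), (-88, 0.04), (-91, 0.07), (-94, 0.07), (-97, 0.03), (-100, 0.07), (-103, 0.05), (-106, 0.02), (-109, 0.3), (-112, 0.77)] F 2.8 yaw -111.3
back 0.04 [-0.3 -0.3 -2. ]
up t 68.1 [0.6639, -0.0488, 0.1456] [-179.9186, 0.024, -90.5339] F [-1.5968, -0.5144, -1.1188] T [0.0872, -0.0457, 0.0049] j6 -10.2 open 0.318 ff 54.3
4 True
 t 70.0 [0.4203, 0.2996, 0.2496] [179.9646, 0.0299, 9.3248] F [-0.5872, 0.1223, -1.4973] T [-0.0595, -0.0482, -0.0188] j6 45.8 open 0.315 ff 54.3
```

View pics/all.png

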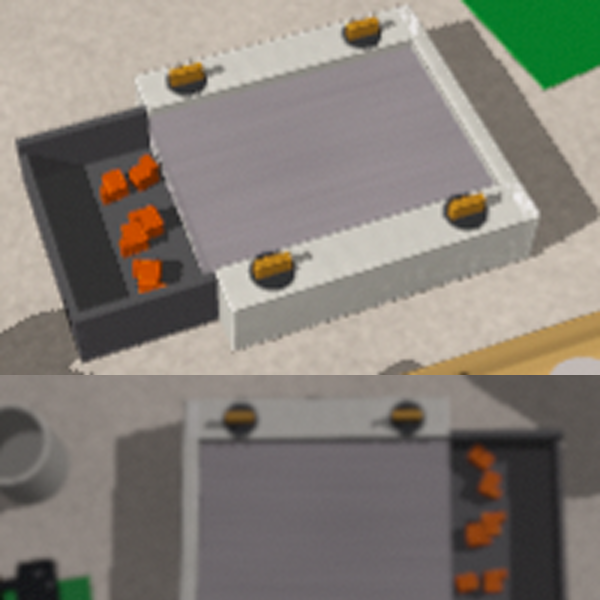

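All four heads lie along plate y, each having met its stop at the same angle, and six pieces are in the tray. I'll put the key on the mat.

Run:
```python
from h import *
p=tf(MT,np.array([[0,-.045,0]]))[0][:2]
env.move_straight([*p,.12],rotation=[180,0,MT[3]],rate=.2)
env.move_straight([*p,.063],rate=.1)
say(env.move_straight([*p,.0555],rate=.03,force_limit=4)); st("down")
env.gripper_to(0.55); env.dwell(.3)
env.move_straight([*p,.22],rate=.15)
env.goto([.30,.0,.35],[180,0,0]) if env.inverse_kinematics([.30,0,.35],[180,0,0]) is not None else env.goto([.40,.0,.35],[180,0,0])
env.dwell(.5); st()
fs=[env.grab_frame("scene"),env.grab_frame("top")]
im=np.hstack([cv2.resize(fs[0]["image"][110:290,225:475],(500,360),interpolation=cv2.INTER_CUBIC),cv2.resize(fs[1]["image"][180:280,150:250],(300,300),interpolation=cv2.INTER_CUBIC)[:, :] if 0 else cv2.resize(fs[1]["image"][180:300,150:250],(300,360),interpolation=cv2.INTER_CUBIC)])
cv2.imwrite("pics/end.png",im)
```

```text
True
down t 71.9 [0.4358, 0.3062, 0.0561] [-179.9358, -0.0906, 9.42] F [-0.0123, -0.1338, 5.262] T [-0.0976, 0.2044, -0.0164] j6 46.8 open 0.318 ff 54.3
 t 76.0 [0.3001, 0.0001, 0.3499] [179.9893, 0.0167, 0.0087] F [0.7035, 0.7701, -0.4232] T [-0.0501, -0.0739, 0.0031] j6 57.8 open 0.55 ff 0.0
```

View pics/end.png

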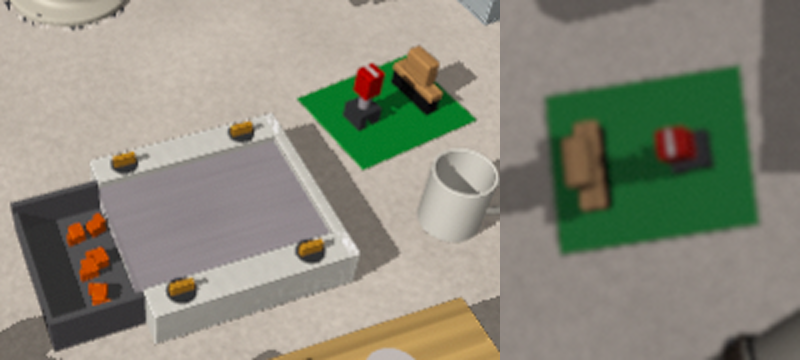

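The key (368,95) and brush (420,75) stand upright on the mat, the screws are locked, the bed is clear and the mug is in place.

```bash
python3 -c "
from workcell import env
print(env.close_job())"
```

```text
the job is handed in; nothing more can be done
None
```

The job is handed in: all six pieces are in the tray, all four screws are turned to their stops, and the brush and key stand upright on the mat; the verdict was not shown.

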